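# Open the shutter and hold the guide pin through both bushings of a lens polisher

### The job

On the lens polisher's guide head, turn the black bar knob counter-clockwise until it clicks past its detent and the shutter has swung right off the upper bushing. Then take the long headed guide pin from the stand, thread it straight down through the upper bushing and on through the lower one, and finish still gripping it there, motionless, with its tip showing below the lower bushing but clear of the lens beneath. Never touch the lens with the pin, and leave the two shorter pins, the brass lap and the white flask where they are.

Things in the scene. Friction and masses are not known exactly. Their poses are not given: they have to be found in the camera images.
- head: Fixed guide head: steel foot plate (x -65 to 65, y -65 to 145 mm, 10 thick), cream column 50 x 30 at y +125, two aluminium arms 50 wide, one above the other, each with a brass bushing (outside 25, bore 15 mm). Origin on the bushings' common vertical axis at bench level; z up. Column and upper arm end 108 mm up. Knob axis at x 0, y +60. Stands in either half of the bench, turned about z.
- upper_mouth (a point): Centre of the upper bushing's top rim, 110 mm above the bench; this bushing is 18 mm long (92 to 110 mm up). At the start the knob's shutter, 3 mm thick, covers it (its top 115 mm above the bench).
- lower_mouth (a point): Centre of the lower bushing's top rim, 61 mm above the bench, straight below the upper one.
- lower_exit (a point): Centre of the lower bushing's bottom rim, 43 mm above the bench (27 mm above the lens's top).
- lens: Fixed glass lens 60 mm across, lying on the foot plate under the bushings; its top is 16 mm above the bench. The origin is on the bushing axis at bench level.
- knob_grip (a point): On the knob's vertical axis at mid grip, 140 mm above the bench. The grip is a black bar 44 mm long, 14 wide, 121 to 151 mm up. This frame turns with the knob: x along the bar towards the shutter, z up. The shutter is a steel vane fixed to the knob, 112 to 115 mm up, ending in a 26 mm disc 60 mm from the knob's axis.
- shutter_knob (a joint): Knob angle in rad, growing counter-clockwise seen from above: 0 with the shutter over the bushing, stop at 1.2 with it swung clear. An over-centre spring (brass strut beside the knob) resists with about 0.12 N m up to 0.6, then snaps the knob on to 1.2 and keeps it there.
- stand: Fixed grey plastic pin stand, 200 (x) x 55 (y) x 48 mm high, origin at the centre of its underside. Three sockets 13.5 mm across and 40 mm deep in a row along its x axis, at -65, 0 and +65 mm; each holds one upright pin, in any order.
- guide_pin: The guide pin, the longest: steel, 145 mm long, about 0.17 kg; shank 12 mm across and 105 long, its last 6 mm tapered to 8 mm across; on top a cylindrical head 20 mm across, 40 high. Origin at the centre of its tip end, z along the pin towards the head. At the start it stands upright in the stand, tip 8 mm and head top 153 mm above the bench.
- short_pin: Bystander: similar steel pin but 85 mm long in all (shank 12 mm, head 20 mm across and 25 mm high), upright in the stand; origin at its tip end, 8 mm above the bench.
- plain_pin: Bystander: plain steel pin without a head, 12 mm across, 75 mm long, upright in the stand; origin at its tip end, 8 mm above the bench.
- lap: Bystander: brass polishing lap, a disc 70 mm across with a 24 mm stem, 45 mm high, standing on the bench; origin at the centre of its underside.
- flask: Bystander: white plastic bottle 50 mm across, 110 mm high, standing on the bench; origin at the centre of its underside.
There are look-alikes about, which are no part of the job. Leave any orange look-alike of the guide_pin alone.

How it is judged:
By the outcome, as a careful person would: the job done as asked, in the order asked, and still so for the second after the job is handed in, while the arm keeps its last pose, push and grip.
It also fails if it takes over 64 s, if anything falls off the work surface, if the arm or the gripper's body presses on something with over 40 N, if the wrist force passes 120 N, or if a joint passes its speed limit or range.

### The arm

A 6-joint arm with a two-finger parallel gripper is mounted at the origin on the work surface. World frame = base frame: x ahead of the robot, y to its left, z up, the work surface at z = 0. Lengths are in m, angles in rad, forces in N, time in s.
With the tool pointing down it reaches from about 0.3 to 0.875 m from the base axis. Payload 6.4 kg.
Tool frame: the origin (TCP) lies midway between the tips of the shut fingers; the grasp point (between the pads) lies 19 mm behind it; x points along the fingers, y is the direction in which the jaws open and shut, and the axes are right-handed (so a half turn about x gives the same grasp; the last joint's range is limited). The gripper opens to 85 mm and grips with 20 to 120 N. Pads are 22 mm wide; open, the fingers measure 114 mm over their backs; the gripper's body (76 mm by 85 mm) begins 54 mm behind the grasp point. The pads swing forward as they close: fully open they stand 13 mm farther back than shut.
Start: joints at [-1.388, 0.181, 1.607, -0, 1.354, -0.206], TCP at [0.218, -0.532, 0.231] pointing down, gripper open.
Joint ranges: [-2.99, 2.99], [-0.89, 2.07], [0.3, 2.58], [-1.14, 4.28], [0, 2.63], [-3.12, 3.12]. Speed limits (rad/s): [2.57, 2.57, 3.01, 3.14, 3.14, 3.14].

### API

Orientations are given as a unit quaternion [w, x, y, z].
In Python, from bench import ctrl gives the robot as it stands.
- The arm moves only by the tool step_arm, never from a script. Its argument "motion" is a list of rows, each a list of 7 numbers: the shift along the tool's x, y, z in mm, then the turn, a rotation vector about the tool's x, y, z in degrees, then the closure in counts, from 0 (fully open) to 255 (shut). In form: [[tx, ty, tz, rx, ry, rz, hand], ...]. A call has 1 to 10 rows; each row is the pose to reach, as a shift and turn from the pose commanded when the call began, along the tool's axes at that moment; what a row does not reach only later rows make up. A row lasts 1/8 s, in which the tool goes at most 62.5 mm and 10.7 degrees, less where a joint would pass 70% of its speed; a pose out of reach is approached as far as the arm can. A call with a gripper value outside its range is refused whole. The fingers move at their own pace and stop on an object; the grip force is fixed at half the most. Time passes only in rows, so rows that repeat a pose let the fingers close. It gives the time, the measured TCP pose, the force and the opening at its end, in the units of the state.
- ctrl.get_obs(): the state, without advancing time (a new reading comes with each control period).
- ctrl.camera(name): name is "side" or "top"; returns (picture, depth): 400x640x3 uint8, red, green, blue; 400x640 float32, m along the optical axis (not along the pixel's ray), 0 where there is no reading.
- ctrl.camera_info(name): a dict with "fx", "fy", "cx", "cy" (pixels), "dist_coeffs" ([k1, k2, p1, p2, k3] as OpenCV has them; the pictures are not rectified), "T" (4x4, takes a point from camera to world coordinates). Camera axes: x right, y down, z forward; pixel columns grow to the right and rows downward; lengths in m; the calibration is good to about 2 mm. A picture is of the moment at which its call begins. camera_info takes no time and is no camera call.
- ctrl.hand_in(): hands the job in, once; it reports no verdict.
The state is a dict: "time_s": time; "q": joint angles; "dq": joint speeds; "joint_efforts": joint torques, N m; "eef_pos": TCP position; "eef_rot": TCP orientation; "wrist_force": force on the tool from outside, world axes, zero at the start; "torque": the same for the moment, N m; "opening": opening from 0.0 (shut) to 1.0 (fully open).
Only numpy, scipy, OpenCV 4.12 (cv2) and the standard library are available. Lean on these libraries where they do the work, as an engineer would, in place of code of your own. Each camera call takes 0.05 s, during which the arm holds its last target. There are 200 camera calls.

## Working session

There is one attempt and no reset: what is moved stays moved. The work goes in short steps, Python scripts to look and compute and a tool call to move; the robot and the scene stay as the last step left them, time stands still between calls to the robot, and variables do not carry over. Pictures are saved under pics/ and viewed, about 8 in all and at most 12, crops included, and the job is handed in when it is done.

Besides the shell and the picture viewer there is one more tool, called after "Call:" by a JSON object that holds its "method" and its "body". step_arm: Moves the arm, as the interface text tells. Its arguments: {"type":"object","properties":{"motion":{"type":"array","items":{"type":"array","items":{"type":"number"}}}},"required":["motion"]}

```bash
mkdir -p pics
cat > h.py <<'E'
import numpy as np, cv2, pickle
from bench import ctrl
def K(i): return np.array([[i["fx"],0,i["cx"]],[0,i["fy"],i["cy"]],[0,0,1.]])
def grab(n):
    p,d=ctrl.camera(n); pickle.dump((p,d),open(f'{n}.pkl','wb')); return p,d
def load(n): return pickle.load(open(f'{n}.pkl','rb'))
def ray(n,uv):
    i=ctrl.camera_info(n); uv=np.atleast_2d(np.array(uv,float))
    x=cv2.undistortPoints(uv[:,None],K(i),np.array(i["dist_coeffs"]))[:,0]
    T=np.array(i["T"]); r=np.c_[x,np.ones(len(x))]@T[:3,:3].T
    return T[:3,3],r
def plane(n,uv,z):
    o,r=ray(n,uv); return o+r*((z-o[2])/r[:,2])[:,None]
def depthpt(n,uv,d):
    o,r=ray(n,uv); uv=np.atleast_2d(uv).astype(int)
    return o+r*d[uv[:,1],uv[:,0]][:,None]
def proj(n,P):
    i=ctrl.camera_info(n); T=np.linalg.inv(np.array(i["T"]))
    return cv2.projectPoints(np.atleast_2d(P).astype(float),cv2.Rodrigues(T[:3,:3])[0],T[:3,3],K(i),np.array(i["dist_coeffs"]))[0][:,0]
def save(f,p): cv2.imwrite('pics/'+f,p[:,:,::-1])
E
python3 - <<'E'
from h import *
for n in("top","side"):
    p,d=grab(n); save(n+'0.png',p); i=ctrl.camera_info(n); print(n,i["fx"],np.round(i["T"],3).tolist())
o=ctrl.get_obs(); print(o)
E
```

```text
top 508.2806931769292 [[-0.006, -0.987, 0.159, 0.427], [-1.0, 0.002, -0.023, 0.03], [0.022, -0.16, -0.987, 1.219], [0.0, 0.0, 0.0, 1.0]]
side 387.906784648164 [[0.955, -0.194, 0.222, 0.433], [-0.295, -0.583, 0.757, -0.544], [-0.018, -0.789, -0.614, 0.554], [0.0, 0.0, 0.0, 1.0]]
{'time_s': 0.1, 'q': array([-1.38825645e+00,  1.81473379e-01,  1.60792956e+00, -1.85983279e-05,
        1.35380131e+00, -2.06295571e-01]), 'dq': array([-0.00015828, -0.0014176 , -0.00242894,  0.00036934,  0.000676  ,
        0.00087363]), 'joint_efforts': array([-4.69721035e-04, -4.45882702e+01, -3.52239490e+01, -4.01736488e-04,
        4.13855552e-03, -4.07363086e-05]), 'eef_pos': array([ 0.21790749, -0.53155995,  0.2304601 ]), 'eef_rot': array([ 0.13604121,  0.69378497,  0.13718085, -0.69378427]), 'wrist_force': array([ 0.34765389, -0.4437205 ,  0.82390197]), 'torque': array([-0.01736322, -0.01914794,  0.02689804]), 'opening': 0.9992357420247199}
```

View pics/top0.png

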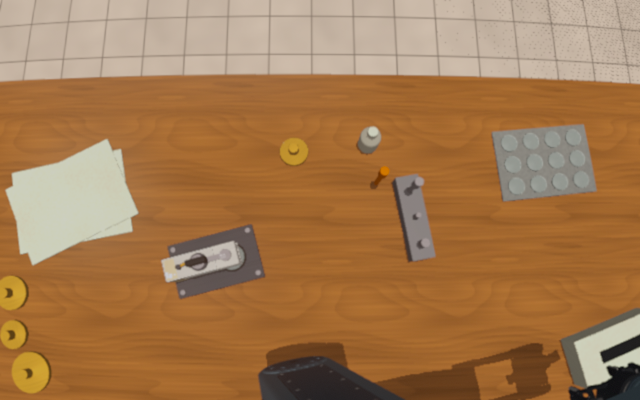

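View pics/side0.png

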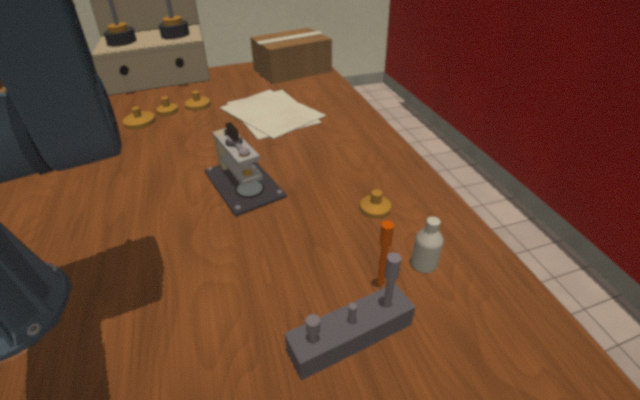

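Top view: guide head at (210,262) with the shutter disc at (225,255) and knob at (198,262); stand at (415,217). The pin candidates are grey (417,182), (417,216) and (424,243), plus an orange look-alike at (384,172). In the side view the tall grey one, with its head at (393,258), fits the guide pin best. I'll enlarge both to confirm.

Run:
```python
from h import *
p,d=load('top')
a=cv2.resize(p[220:305,155:270],None,fx=4.5,fy=4.5,interpolation=cv2.INTER_CUBIC)
b=cv2.resize(p[160:270,365:440],None,fx=3.47,fy=3.47,interpolation=cv2.INTER_CUBIC)
h=min(a.shape[0],b.shape[0]); save('c1.png',np.hstack([a[:h],b[:h]])); print(a.shape,b.shape)
for u,v in[(417,182),(419,181),(417,215),(424,243),(198,262),(188,264),(225,255),(168,270),(230,246)]:
    print(u,v,np.round(depthpt('top',(u,v),d)[0]*1000))
# stand
P=depthpt('top',np.stack(np.meshgrid(np.arange(640),np.arange(400)),-1).reshape(-1,2),d).reshape(400,640,3)
np.save('P.npy',P)
roi=np.zeros((400,640),bool); roi[165:270,385:445]=1
m=roi&(abs(P[...,2]-.048)<.008)
r=cv2.minAreaRect((P[m][:,:2]*1000).astype(np.float32)); print('stand',r,m.sum())
roi[:]=0; roi[220:305,155:270]=1
for z in(.108,.113,.151):
    m=roi&(abs(P[...,2]-z)<.006); print(z,m.sum(),cv2.minAreaRect((P[m][:,:2]*1000).astype(np.float32)))
```

```text
(382, 518, 3) (382, 260, 3)
417 182 [ 635. -209.  153.]
419 181 [ 637. -213.  155.]
417 215 [ 573. -222.   80.]
424 243 [ 508. -233.   93.]
198 262 [466. 258. 150.]
188 264 [461. 279. 151.]
225 255 [482. 207. 112.]
168 270 [449. 332. 112.]
230 246 [502. 197. 108.]
stand ((572.9576416015625, -224.22164916992188), (200.75637817382812, 57.21955490112305), 9.81019115447998) 1784
0.108 1282 ((468.8970031738281, 262.6718444824219), (51.43672180175781, 165.7328338623047), 14.511483192443848)
0.113 1114 ((469.10235595703125, 262.5639343261719), (51.35725784301758, 165.19004821777344), 14.674825668334961)
0.151 132 ((467.9073791503906, 265.4595642089844), (14.248767852783203, 42.774513244628906), 11.978508949279785)
```

View pics/c1.png

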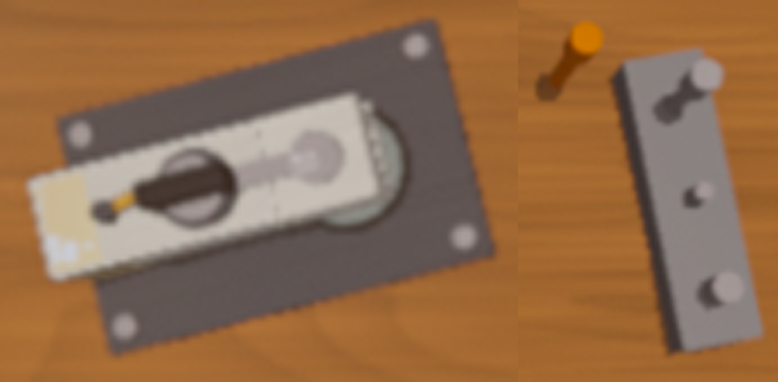

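The crop shows the guide pin at (417,182) in the top view: a grey headed pin whose top measures z=153 mm, against 93 for the short pin and 80 for the plain one. Head yaw is about 14.5°, bushing axis about (483,207), knob axis about (468,265). Next I'll work out the move to the knob.

```bash
cat >> h.py <<'E'
from scipy.spatial.transform import Rotation as R
def pose():
    o=ctrl.get_obs(); return o, R.from_quat(np.roll(o['eef_rot'],-1)).as_matrix()
def goto(x,y,z,yaw):
    """mm,deg -> tool shift (mm) & rotvec (deg); tool x down, tool y at yaw (mod 180)"""
    o,M=pose(); best=None
    for k in(0,180):
        a=np.radians(yaw+k); ty=np.array([np.cos(a),np.sin(a),0]); tx=np.array([0,0,-1.])
        D=np.c_[tx,ty,np.cross(tx,ty)]
        r=np.degrees(R.from_matrix(M.T@D).as_rotvec()); s=M.T@(np.array([x,y,z])-o['eef_pos']*1000)
        print('yaw',yaw+k,'shift',np.round(s,1),'turn',np.round(r,1))
def st():
    o,M=pose(); print('t',o['time_s'],'q',np.round(o['q'],3),'pos',np.round(o['eef_pos']*1000,1),'yaw',round(float(np.degrees(np.arctan2(M[1,1],M[0,1]))),2),'xax',np.round(M[:,0],4),'F',np.round(o['wrist_force'],1),'T',np.round(o['torque'],2),'open',round(float(o['opening']),3))
E
python3 - <<'E'
from h import *
st(); goto(468,265,250,14.5); goto(636,-212,250,10)
P=np.load('P.npy'); print(np.round(P[258:272,172:192:2,2]*1000).astype(int))
E
```

```text
t 0.1 q [-1.388  0.181  1.608 -0.     1.354 -0.206] pos [ 217.9 -531.6  230.5] yaw -67.72 xax [-3.0e-04  1.6e-03 -1.0e+00] F [ 0.3 -0.4  0.8] T [-0.02 -0.02  0.03] open 0.999
yaw 14.5 shift [ -18.4 -642.3 -533.4] turn [-82.2  -0.1   0.1]
yaw 194.5 shift [ -18.4 -642.3 -533.4] turn [97.8  0.1  0.1]
yaw 10 shift [ -19.2 -137.2 -508. ] turn [-77.7  -0.1   0.1]
yaw 190 shift [ -19.2 -137.2 -508. ] turn [1.023e+02 1.000e-01 1.000e-01]
[[108 107 115 108 104 112 110 105 108 113]
 [110 113 107 110 111 113 107 108 154 151]
 [110 109 110 107 107 107 111 155 152 152]
 [107 107 111 108 110 111 109 152 155 152]
 [107 111 109 109 112 107 119 151 154 150]
 [108 109 106 108 110 120 120 149 152 148]
 [107 107 122 120 119 118 116 155 151 152]
 [106 109 121 123 122 117 111 149 149 149]
 [110 109 119 118 117 109 113 148 141 126]
 [108 109 122 125 120 109 107 107 113 111]
 [108 108 122 121 111 108 107 110 109 108]
 [108 111 113 120 107 106 105 112 112 109]
 [110 110 111 109 105 109 107 110 106 111]
 [109 107 108 112 109 107 112 109 107 110]]
```

Call:
{"method": "step_arm", "body": {"motion": [[-20,0,0,0,0,0,0],[-20,-40,-35,-8,0,0,0],[-20,-85,-70,-16,0,0,0],[-20,-130,-105,-24,0,0,0],[-20,-175,-140,-32,0,0,0],[-20,-220,-180,-40,0,0,0],[-20,-265,-220,-48,0,0,0],[-20,-310,-260,-56,0,0,0],[-20,-355,-300,-64,0,0,0],[-20,-400,-335,-72,0,0,0]]}}

```text
time_s: 1.35
eef_pos: [0.3765, -0.033, 0.2513]
eef_rot: [0.52, 0.48, 0.519, -0.48]
wrist_force: [0.5, -1.5, 0.7]
opening: 0.998
```

Run:
```python
from h import *
st(); goto(468,265,250,14.5)
```

```text
t 1.35 q [-0.404 -0.32   2.036  0.     1.425 -0.484] pos [376.5 -33.  251.3] yaw 4.54 xax [ 7.e-04 -2.e-04 -1.e+00] F [ 0.5 -1.5  0.7] T [ 0.02  0.01 -0.02] open 0.998
yaw 14.5 shift [   1.3  114.8 -289.8] turn [-10.   0.  -0.]
yaw 194.5 shift [   1.3  114.8 -289.8] turn [ 1.7e+02 -1.0e-01 -0.0e+00]
```

Call:
{"method": "step_arm", "body": {"motion": [[0,15,-38,-2,0,0,0],[0,30,-78,-4,0,0,0],[0,48,-120,-6,0,0,0],[0,64,-162,-8,0,0,0],[0,82,-205,-10,0,0,0],[0,98,-247,-10,0,0,0],[0,115,-290,-10,0,0,0],[30,115,-290,-10,0,0,0],[60,115,-290,-10,0,0,0],[60,115,-290,-10,0,0,0]]}}

```text
time_s: 2.6
eef_pos: [0.4672, 0.2623, 0.1884]
eef_rot: [0.557, 0.432, 0.56, -0.436]
wrist_force: [-0.2, -0.3, 0.3]
opening: 1.0
```

Run:
```python
from h import *
st(); goto(468,265,124,14.5)
p,d=grab('top'); q,e=grab('side')
a=cv2.resize(p[200:320,130:290],(480,360)); b=cv2.resize(q[60:240,140:300],(320,360))
save('k1.png',np.hstack([a,b]))
```

```text
t 2.6 q [ 0.29   0.141  1.743 -0.     1.264  0.04 ] pos [467.2 262.3 188.4] yaw 14.29 xax [-0.0061 -0.0018 -1.    ] F [-0.2 -0.3  0.3] T [ 0.    0.02 -0.04] open 1.0
yaw 14.5 shift [64.4  1.8 -2.4] turn [-0.2  0.   0.4]
yaw 194.5 shift [64.4  1.8 -2.4] turn [179.8   0.6  -0. ]
```

View pics/k1.png

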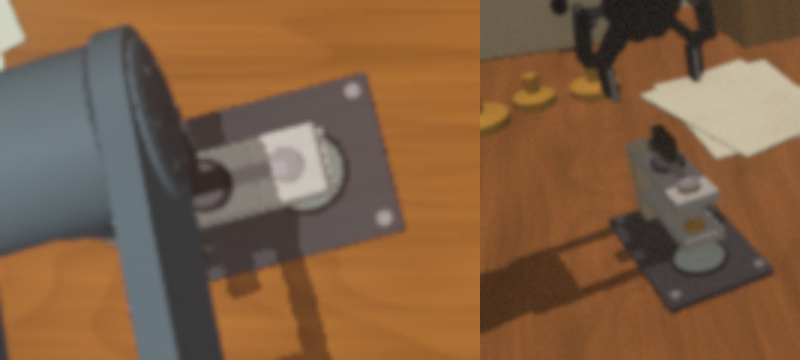

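The hand hovers over the knob in the side crop: fingertips at about (205,109) and (248,99) straddle the knob top at (231,128). Descending and closing.

Call:
{"method": "step_arm", "body": {"motion": [[20,2,-2,0,0,0,0],[40,2,-2,0,0,0,0],[60,2,-2,0,0,0,0],[64,2,-2,0,0,0,0],[64,2,-2,0,0,0,100],[64,2,-2,0,0,0,200],[64,2,-2,0,0,0,255],[64,2,-2,0,0,0,255],[64,2,-2,0,0,0,255],[64,2,-2,0,0,0,255]]}}

```text
time_s: 3.95
eef_pos: [0.4695, 0.2649, 0.1279]
eef_rot: [0.558, 0.433, 0.559, -0.435]
wrist_force: [-8.4, -4.2, 9.3]
opening: 0.147
```

Run:
```python
from h import *
st()
```

```text
t 3.95 q [ 0.294  0.222  1.784 -0.     1.14   0.044] pos [469.5 264.9 127.9] yaw 14.33 xax [-0.0029 -0.0012 -1.    ] F [-8.4 -4.2  9.3] T [-0.44  1.2   0.24] open 0.147
```

Call:
{"method": "step_arm", "body": {"motion": [[0,0,0,-8,0,0,255],[0,0,0,-16,0,0,255],[0,0,0,-24,0,0,255],[0,0,0,-32,0,0,255],[0,0,0,-40,0,0,255],[0,0,0,-48,0,0,255],[0,0,0,-56,0,0,255],[0,0,0,-64,0,0,255],[0,0,0,-69,0,0,255],[0,0,0,-69,0,0,255]]}}

```text
time_s: 5.2
eef_pos: [0.47, 0.2656, 0.128]
eef_rot: [0.705, 0.041, 0.706, -0.041]
wrist_force: [-6.9, -0.1, 6.6]
opening: 0.153
```

Run:
```python
from h import *
st()
```

```text
t 5.2 q [ 2.940e-01  2.220e-01  1.783e+00  1.000e-03  1.138e+00 -1.161e+00] pos [470.  265.6 128. ] yaw 83.35 xax [-1.6e-03  2.0e-04 -1.0e+00] F [-6.9 -0.1  6.6] T [0.04 0.87 0.11] open 0.153
```

Call:
{"method": "step_arm", "body": {"motion": [[0,0,0,0,0,0,120],[0,0,0,0,0,0,120],[0,0,0,0,0,0,100],[-30,0,0,0,0,0,100],[-70,0,0,0,0,0,60],[-120,0,0,0,0,0,0],[-130,0,0,0,0,0,0],[-130,0,0,0,0,0,0]]}}

```text
time_s: 6.2
eef_pos: [0.4711, 0.2653, 0.2577]
eef_rot: [0.706, 0.042, 0.705, -0.041]
wrist_force: [0.4, 0.7, -1.6]
opening: 1.002
```

Run:
```python
from h import *
st(); goto(636,-212,260,100);goto(636,-212,260,10)
```

```text
t 6.2 q [ 0.293  0.081  1.664 -0.     1.395 -1.16 ] pos [471.1 265.3 257.7] yaw 83.27 xax [ 1.3e-03  4.0e-04 -1.0e+00] F [ 0.4  0.7 -1.6] T [ 0.   -0.   -0.05] open 1.002
yaw 100 shift [  -2.3 -454.7  219.6] turn [-16.7   0.1  -0. ]
yaw 280 shift [  -2.3 -454.7  219.6] turn [ 1.633e+02 -0.000e+00 -1.000e-01]
yaw 10 shift [  -2.3 -454.7  219.6] turn [73.3  0.  -0.1]
yaw 190 shift [  -2.3 -454.7  219.6] turn [-1.067e+02  1.000e-01  0.000e+00]
```

Call:
{"method": "step_arm", "body": {"motion": [[0,-30,15,6,0,0,0],[0,-70,35,12,0,0,0],[0,-120,58,20,0,0,0],[0,-170,82,28,0,0,0],[0,-220,106,36,0,0,0],[0,-270,130,44,0,0,0],[0,-320,155,52,0,0,0],[0,-370,180,60,0,0,0],[0,-415,200,66,0,0,0],[0,-435,210,70,0,0,0]]}}

```text
time_s: 7.45
eef_pos: [0.6277, -0.1939, 0.2539]
eef_rot: [0.552, 0.44, 0.555, -0.441]
wrist_force: [-0.6, 0.2, -0.1]
opening: 0.999
```

Run:
```python
from h import *
st(); goto(636,-212,210,12)
p,d=grab('top'); q,e=grab('side')
a=cv2.resize(p[200:320,130:290],(480,360)); b=cv2.resize(q[60:240,140:300],(320,360))
save('k2.png',np.hstack([a,b]))
```

```text
t 7.45 q [-0.48   0.347  1.356 -0.     1.443 -0.706] pos [ 627.7 -193.9  253.9] yaw 12.97 xax [-0.004   0.0016 -1.    ] F [-0.6  0.2 -0.1] T [ 0.05 -0.08 -0.04] open 0.999
yaw 12 shift [43.8  4.2 19.6] turn [ 1.  -0.1  0.2]
yaw 192 shift [43.8  4.2 19.6] turn [-179.    -0.3   -0.2]
```

View pics/k2.png

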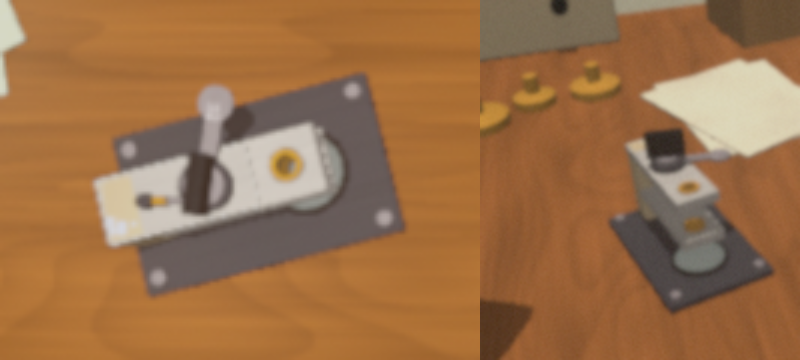

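The shutter has swung clear: its disc is at top px (202,234) and the open bushing at (225,255). Next I'll measure the bushing ring and the pin head.

Run:
```python
from h import *
for n,roi in(("top",(210,238,240,270)),("side",(228,258,138,164))):
    p,d=load(n); cv2.imwrite(f'clear_{n}.png',p[:,:,::-1])
    hsv=cv2.cvtColor(p,cv2.COLOR_RGB2HSV); u0,u1,v0,v1=roi
    m=((hsv[...,1]>90)&(hsv[...,0]<35)).astype(np.uint8); k=np.zeros_like(m); k[v0:v1,u0:u1]=m[v0:v1,u0:u1]
    nn,l,s,c=cv2.connectedComponentsWithStats(k)
    for i in range(1,nn):
        if s[i,4]>8:
            ys,xs=np.where(l==i); h=cv2.convexHull(np.c_[xs,ys].astype(np.float32)); 
            e=cv2.fitEllipse(h) if len(h)>=5 else None
            print(n,s[i],c[i],e); 
            if e: print('  ray to z=110:',np.round(plane(n,e[0],.110)*1000,1))
# pin head: current images if unobstructed: side
q,_=load('side'); p,_=load('top')
print(proj('top',[[.636,-.212,.153]]),proj('side',[[.636,-.212,.153],[.636,-.212,.113]]))
t0=cv2.imread('pics/top0.png')[:,:,::-1]; s0=cv2.imread('pics/side0.png')[:,:,::-1]
a=cv2.resize(t0[165:215,370:440],(420,300),interpolation=cv2.INTER_CUBIC); b=cv2.resize(s0[240:315,360:420],(320,400),interpolation=cv2.INTER_CUBIC)
save('pin.png',np.hstack([np.vstack([a,np.zeros((100,420,3),np.uint8)]),b]))
```

```text
top [220 250  11  10  84] [224.77380952 254.51190476] ((224.9132080078125, 254.56948852539062), (10.017945289611816, 10.578034400939941), 80.3620376586914)
  ray to z=110: [[483.3 207.5 110. ]]
side [247 140  11  13  84] [253.39285714 144.32142857] ((252.9842987060547, 146.0579833984375), (13.056468963623047, 15.33176040649414), 107.21039581298828)
  ray to z=110: [[509.1 225.5 110. ]]
side [239 151  11   6  47] [243.80851064 153.29787234] ((243.92117309570312, 153.2975616455078), (5.31201696395874, 9.960597038269043), 83.65922546386719)
  ray to z=110: [[484.9 201.  110. ]]
[[418.41096955 181.61859417]] [[391.13703448 255.56309778]
 [388.36258284 274.37316546]]
```

View pics/pin.png

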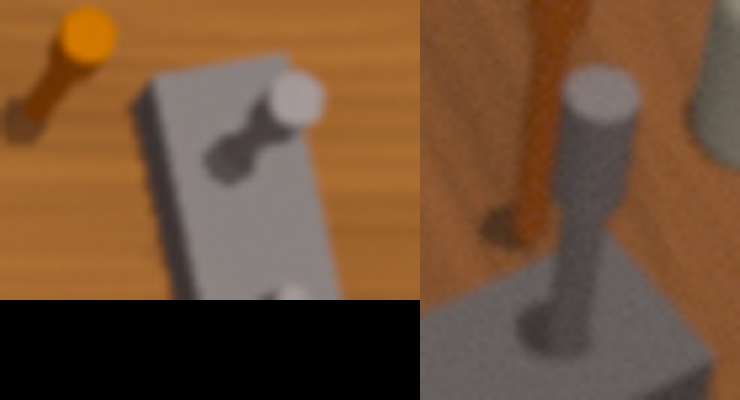

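The pin crop shows the grey head top centred at about (419,181) in top and (393.7,257.4) in side, clearly separate from the orange look-alike.

Run:
```python
from h import *
print(plane('top',(418.9,181.2),.153)*1000, plane('side',(393.6,257.3),.153)*1000)
q=cv2.imread('clear_side.png'); p=cv2.imread('clear_top.png')
print(proj('side',[[.4833,.2075,.110],[.4833,.2075,.061]]), proj('top',[[.4833,.2075,.110]]))
a=cv2.resize(q[130:180,220:270],(400,400),interpolation=cv2.INTER_CUBIC);b=cv2.resize(p[235:275,205:245],(400,400),interpolation=cv2.INTER_CUBIC)
cv2.imwrite('pics/bush.png',np.hstack([a,b]))
st(); goto(636,-211,200,12)
```

```text
[[ 636.92132899 -213.10995697  153.        ]] [[ 637.83511758 -216.11042828  153.        ]]
[[242.75851755 151.96702771]
 [245.63366686 170.36471212]] [[224.89080675 254.57561763]]
t 7.55 q [-0.479  0.347  1.357 -0.     1.442 -0.707] pos [ 627.6 -193.7  253.9] yaw 13.04 xax [-0.0039  0.0015 -1.    ] F [ 0.5 -0.3  0.1] T [-0.03 -0.02  0.01] open 0.997
yaw 12 shift [53.9  4.4 18.9] turn [ 1.  -0.1  0.2]
yaw 192 shift [53.9  4.4 18.9] turn [-179.    -0.3   -0.2]
```

View pics/bush.png

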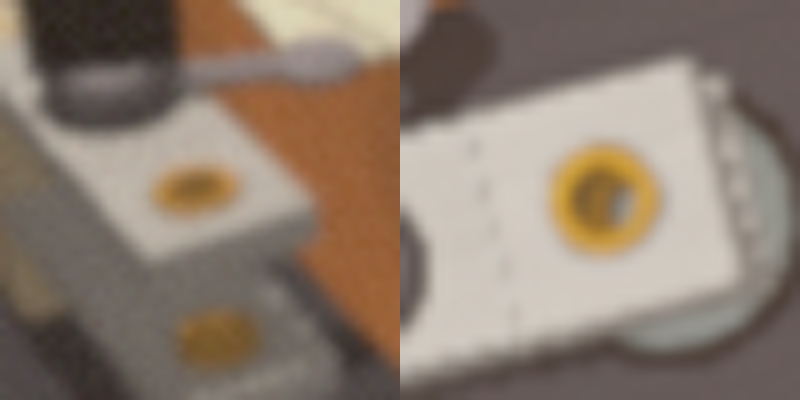

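Bushing in top at (224.9,254.6), side at (244.2,153.1), open. The side camera sits 3–6 mm off the top camera on both objects, which is consistent with calibration bias, so I'll use the top camera for positions. Going to the pin at (637,-213).

Call:
{"method": "step_arm", "body": {"motion": [[0,4,20,0.5,0,0,0],[20,5,21,1,0,0,0],[50,5,21,1,0,0,0],[54,5,21,1,0,0,0],[54,5,21,1,0,0,0],[54,5,21,1,0,0,0]]}}

```text
time_s: 8.3
eef_pos: [0.6388, -0.2105, 0.2046]
eef_rot: [0.551, 0.444, 0.55, -0.443]
wrist_force: [0.3, -0.5, 0.5]
opening: 1.001
```

Run:
```python
from h import *
st(); goto(637,-213,114,12)
q,e=grab('side'); p,_=grab('top')
cv2.imwrite('pics/g1.png',np.hstack([cv2.resize(q[180:330,320:440],(400,500)),cv2.resize(p[140:230,370:460],(400,500))])[:,:,::-1])
```

```text
t 8.3 q [-0.494  0.414  1.367  0.     1.358 -0.709] pos [ 638.8 -210.5  204.6] yaw 12.31 xax [ 1.8e-03 -9.0e-04 -1.0e+00] F [ 0.3 -0.5  0.5] T [ 0.01 -0.05  0.05] open 1.001
yaw 12 shift [90.6 -2.4  1.9] turn [ 0.3  0.1 -0.1]
yaw 192 shift [90.6 -2.4  1.9] turn [-1.797e+02  1.000e-01  1.000e-01]
```

View pics/g1.png

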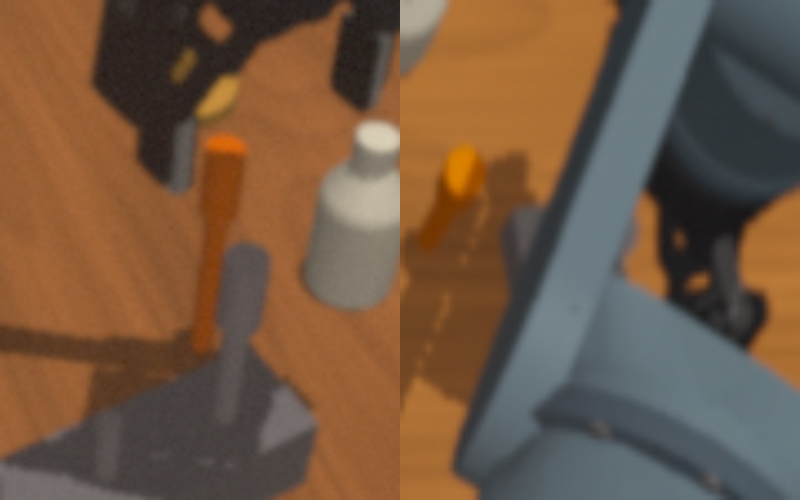

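The fingertips in side, at crop (165,190) and (372,105), straddle the grey pin head at (245,255), and flask and orange pin are clear. Descending and gripping.

Call:
{"method": "step_arm", "body": {"motion": [[20,-2,2,0,0,0,0],[50,-2,2,0,0,0,0],[75,-2,2,0,0,0,0],[88,-2,2,0,0,0,0],[90,-2,2,0,0,0,0],[90,-2,2,0,0,0,100],[90,-2,2,0,0,0,180],[90,-2,2,0,0,0,255],[90,-2,2,0,0,0,255],[90,-2,2,0,0,0,255]]}}

```text
time_s: 9.65
eef_pos: [0.6372, -0.2132, 0.1141]
eef_rot: [0.551, 0.444, 0.55, -0.444]
wrist_force: [-0.6, 0.9, 3.9]
opening: 0.217
```

Run:
```python
from h import *
st()
```

```text
t 9.65 q [-0.499  0.503  1.434  0.     1.203 -0.714] pos [ 637.2 -213.2  114.1] yaw 12.28 xax [ 1.4e-03 -6.0e-04 -1.0e+00] F [-0.6  0.9  3.9] T [ 0.07 -0.08 -0.03] open 0.217
```

Call:
{"method": "step_arm", "body": {"motion": [[-4,0,0,0,0,0,255],[-20,0,0,0,0,0,255],[-50,0,0,0,0,0,255],[-90,0,0,0,0,0,255],[-130,0,0,0,0,0,255],[-145,0,0,0,0,0,255],[-145,0,0,0,0,0,255],[-145,0,0,0,0,0,255]]}}

```text
time_s: 10.65
eef_pos: [0.6356, -0.2125, 0.2559]
eef_rot: [0.549, 0.443, 0.552, -0.444]
wrist_force: [-0.5, 0.5, -1.3]
opening: 0.219
```

Run:
```python
from h import *
st(); goto(484,207,260,14.5)
```

```text
t 10.65 q [-0.499  0.375  1.316 -0.     1.455 -0.714] pos [ 635.6 -212.5  255.9] yaw 12.27 xax [-0.0034  0.0017 -1.    ] F [-0.5  0.5 -1.3] T [ 0.02 -0.01 -0.01] open 0.219
yaw 14.5 shift [  -2.8  -59.  -442.2] turn [-2.2 -0.1  0.2]
yaw 194.5 shift [  -2.8  -59.  -442.2] turn [177.8   0.3   0.2]
```

Call:
{"method": "step_arm", "body": {"motion": [[-3,-3,-25,0,0,0,255],[-3,-10,-75,0,0,0,255],[-3,-17,-130,0,0,0,255],[-3,-25,-185,-1,0,0,255],[-3,-32,-240,-1,0,0,255],[-3,-40,-295,-2,0,0,255],[-3,-47,-350,-2,0,0,255],[-3,-53,-400,-2,0,0,255],[-3,-57,-430,-2,0,0,255],[-3,-59,-442,-2,0,0,255]]}}

```text
time_s: 11.9
eef_pos: [0.4834, 0.2076, 0.2595]
eef_rot: [0.558, 0.432, 0.56, -0.434]
wrist_force: [0.0, -0.4, -2.1]
opening: 0.219
```

Call:
{"method": "step_arm", "body": {"motion": [[0,0,0,0,0,0,255],[0,0,0,0,0,0,255],[0,0,0,0,0,0,255]]}}

```text
time_s: 12.28
eef_pos: [0.4855, 0.2053, 0.2611]
eef_rot: [0.558, 0.434, 0.558, -0.435]
wrist_force: [0.2, -0.9, -1.4]
opening: 0.216
```

Run:
```python
from h import *
st(); goto(484,207,235,14.5)
q,e=grab('side'); p,_=grab('top')
print(proj('side',[[.4833,.2075,.110]]))
cv2.imwrite('pics/i1.png',np.hstack([cv2.resize(q[80:200,200:296],(400,500),interpolation=cv2.INTER_CUBIC),cv2.resize(p[210:310,180:260],(400,500),interpolation=cv2.INTER_CUBIC)])[:,:,::-1])
```

```text
t 12.275 q [ 0.175  0.048  1.692 -0.     1.402 -0.073] pos [485.5 205.3 261.1] yaw 14.18 xax [-2.e-04 -3.e-04 -1.e+00] F [ 0.2 -0.9 -1.4] T [-0.01  0.01  0.02] open 0.216
yaw 14.5 shift [26.1 -1.  -2.1] turn [-0.3  0.   0. ]
yaw 194.5 shift [26.1 -1.  -2.1] turn [179.7   0.   -0. ]
[[242.75851755 151.96702771]]
```

View pics/i1.png

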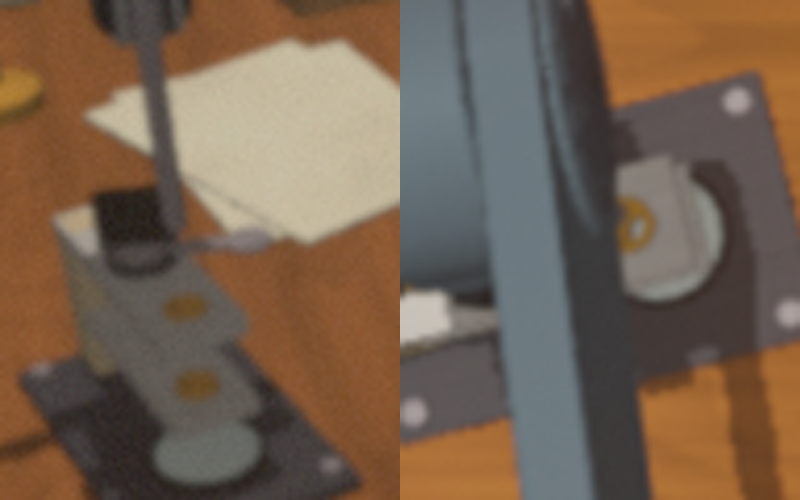

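Side crop: pin tip at about (174,228), roughly in line above the upper bushing at (185,307). I'll come down to just above the mouth and compare the two in the side view, where the calibration bias cancels.

Call:
{"method": "step_arm", "body": {"motion": [[10,-1,-2,0,0,0,255],[20,-1,-2,0,0,0,255],[34,-1,-2,0,0,0,255],[34,-1,-2,0,0,0,255],[34,-1,-2,0,0,0,255],[34,-1,-2,0,0,0,255]]}}

```text
time_s: 13.12
eef_pos: [0.4839, 0.2081, 0.2278]
eef_rot: [0.559, 0.434, 0.558, -0.434]
wrist_force: [0.4, 0.6, -2.4]
opening: 0.217
```

Run:
```python
from h import *
st()
qs=[grab('side')[0] for _ in range(3)]
q=np.mean(qs,0).astype(np.uint8); pickle.dump((q,None),open('side.pkl','wb'))
cv2.imwrite('pics/i2.png',np.hstack([cv2.resize(q[90:180,210:282],(480,600),interpolation=cv2.INTER_CUBIC)])[:,:,::-1])
for z in(.118,.12,.122): print(z,proj('side',[[.484,.207,z],[.484,.207,.2]]))
```

```text
t 13.125 q [ 0.181  0.075  1.732 -0.     1.333 -0.069] pos [483.9 208.1 227.8] yaw 14.28 xax [ 9.e-04  2.e-04 -1.e+00] F [ 0.4  0.6 -2.4] T [-0.01  0.02 -0.03] open 0.217
0.118 [[242.6228072  148.90141019]
 [237.39453711 114.81123194]]
0.12 [[242.5012016  148.11525427]
 [237.39453711 114.81123194]]
0.122 [[242.37930917 147.32692958]
 [237.39453711 114.81123194]]
```

View pics/i2.png

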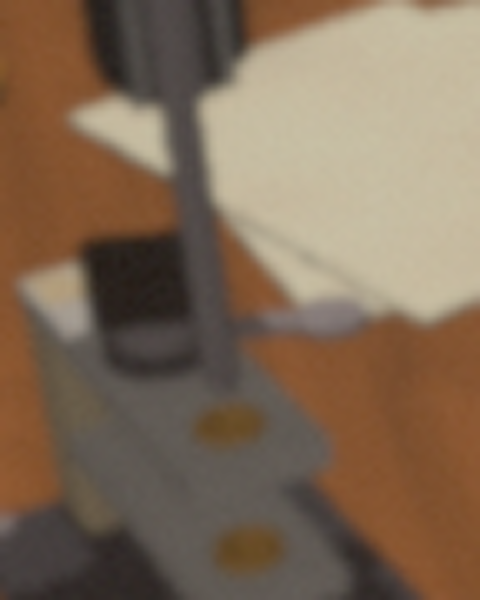

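Run:
```python
from h import *
from scipy.ndimage import gaussian_filter
q,_=load('side'); hsv=cv2.cvtColor(q,cv2.COLOR_RGB2HSV).astype(int)
# brass centroids (ellipses)
m=((hsv[...,1]>95)&(hsv[...,0]<30)).astype(np.uint8)
for (u0,u1,v0,v1) in((236,253,148,160),(238,257,166,180)):
    k=np.zeros_like(m);k[v0:v1,u0:u1]=m[v0:v1,u0:u1]; n,l,s,c=cv2.connectedComponentsWithStats(k); i=1+s[1:,4].argmax(); ys,xs=np.where(l==i)
    print(s[i],c[i],cv2.fitEllipse(cv2.convexHull(np.c_[xs,ys].astype(np.float32)))[0])
np.set_printoptions(linewidth=200)
g=cv2.cvtColor(q,cv2.COLOR_RGB2GRAY)
print('rows 130-156, cols 234-252'); print(g[104:150:3,230:252]); print(g[140:160,236:254]); print(hsv[140:160,236:254,1])
b=(244.3,153.5); print('bush',plane('side',b,.110)*1000,'low',plane('side',(247.2,172.0),.061)*1000)
for t in((243.8,146.6),(243.8,147.2)):
    for z in(.120,.122): print('tip',t,z,plane('side',t,z)*1000)
print('1px:',(plane('side',(245.3,153.5),.11)-plane('side',b,.11))*1000,(plane('side',(244.3,154.5),.11)-plane('side',b,.11))*1000)
```

```text
[239 151  11   6  50] [243.86 153.44] (243.9667205810547, 153.447998046875)
[242 169  10   7  57] [246.8245614  172.01754386] (246.77789306640625, 172.000732421875)
rows 130-156, cols 234-252
[[ 87  82  77  72  74  77  76  73  77  95 123 151 163 174 179 182 184 187 187 186 187 187]
 [175 174 173 160 127  94  78  74  81 113 154 179 185 187 188 188 188 188 188 188 187 188]
 [187 187 186 175 145 105  82  76  78  91 132 167 184 187 188 188 189 188 188 189 190 187]
 [152 169 178 179 164 127  93  79  77  81 113 159 182 188 188 188 189 187 187 189 189 188]
 [ 92  94  98 104 110 101  86  77  76  75  96 134 170 184 186 188 186 187 188 188 187 188]
 [ 90  91  93  89  89  85  80  77  77  75  82 114 156 179 185 187 185 186 186 185 186 185]
 [ 93  91  94  94  92  87  80  77  76  76  75  76  92 121 147 159 166 174 180 186 188 187]
 [ 61  57  58  54  48  50  53  64  74  77  75  75  78  88 103 120 145 165 173 171 172 174]
 [ 34  34  35  35  37  36  41  53  70  75  75  74  74  81  89  92  96 111 138 164 179 186]
 [ 34  33  32  32  35  34  34  47  64  74  77  75  74  77  86  92  93  93  96 105 122 147
[... 2940 characters left out ...]
 63  44  35  34  30  32]
 [ 29  32  35  39  49  64  75  77  70  65  50  43  42  40  31  34  31  32]
 [ 30  29  32  35  35  42  45  45  44  40  32  35  32  31  31  33  28  33]
 [ 30  27  32  29  32  29  34  34  32  32  31  29  34  32  31  36  33  28]]
bush [[485.59783389 199.90735254 110.        ]] low [[485.69498907 199.70876305  61.        ]]
tip (243.8, 146.6) 0.12 [[487.68813065 212.5658107  120.        ]]
tip (243.8, 146.6) 0.122 [[487.43836476 209.08067102 122.        ]]
tip (243.8, 147.2) 0.12 [[487.30573705 209.97460611 120.        ]]
tip (243.8, 147.2) 0.122 [[487.05773354 206.50140874 122.        ]]
1px: [[ 2.10049678 -0.72999319  0.        ]] [[-0.62102996 -4.1701351   0.        ]]
```

Call:
{"method": "step_arm", "body": {"motion": [[3,0,0,0,0,0,255],[6,0,0,0,0,0,255],[6,0,0,0,0,0,255],[6,0,0,0,0,0,255],[6,0,0,0,0,0,255]]}}

```text
time_s: 13.9
eef_pos: [0.4836, 0.208, 0.2214]
eef_rot: [0.558, 0.434, 0.558, -0.434]
wrist_force: [0.8, -0.5, -0.7]
opening: 0.218
```

Run:
```python
from h import *
st()
S=[grab('side') for _ in range(8)]
q=np.mean([s[0] for s in S],0); d=np.mean([s[1] for s in S],0); np.savez('s2.npz',q=q,d=d)
np.set_printoptions(linewidth=220,suppress=True)
g=q.mean(2)
print(np.round(g[142:160,236:254]).astype(int))
# depth on shank
for v in range(112,150,3):
    uc=237.6+.156*(v-112); us=np.arange(round(uc-1),round(uc+1)+1)
    P=depthpt('side',np.c_[us,np.full(len(us),v)],d)*1000; print(v,np.round(P.mean(0),1),np.round(P.std(0),1))
# arm-top region around bushing & ring
P=depthpt('side',np.stack(np.meshgrid(np.arange(232,256),np.arange(146,160)),-1).reshape(-1,2),d).reshape(14,24,3)*1000
print(np.round(P[...,2]).astype(int))
```

```text
t 13.9 q [ 0.181  0.081  1.739  0.     1.321 -0.069] pos [483.6 208.  221.4] yaw 14.28 xax [ 1.e-04  0.e+00 -1.e+00] F [ 0.8 -0.5 -0.7] T [-0.02  0.01  0.01] open 0.218
[[67 62 58 60 69 75 76 73 74 79 85 87 86 87 89 93 92 91]
 [56 54 54 60 68 75 76 73 74 80 86 89 88 87 89 90 92 93]
 [52 50 54 61 70 75 76 74 74 78 86 90 90 88 89 90 93 92]
 [57 60 65 71 73 75 76 74 73 77 86 90 90 91 89 90 90 92]
 [71 74 79 81 77 76 76 75 73 76 85 90 90 92 90 91 90 92]
 [83 85 86 86 82 77 74 76 72 75 82 89 92 92 93 93 91 93]
 [90 89 89 88 84 79 76 75 73 75 83 90 92 93 93 92 93 92]
 [92 90 91 90 88 81 76 75 74 76 84 88 91 92 92 93 92 93]
 [92 92 92 89 88 81 76 74 73 76 81 87 88 90 92 92 92 93]
 [92 92 91 89 83 79 73 74 72 75 78 80 83 86 89 90 92 93]
 [91 92 89 84 79 73 71 73 73 75 75 75 76 82 87 90 91 92]
 [92 91 87 80 72 68 69 72 73 75 74 72 74 80 85 89 90 92]
 [92 90 86 79 72 70 70 71 74 75 75 74 76 82 86 90 91 91]
 [90 90 87 81 76 74 74 74 76 78 76 78 82 85 89 91 90 91]
 [91 91 88 85 81 80 80 79 81 83 85 84 87 90 91 92 92 91]
 [91 91 90 90 88 88 86 86 87 87 88 90 90 91 92 92 92 92]
 [90 90 91 91 90 89
[... 1279 characters left out ...]
6 106]
 [106 106 105 106  98 106 106 108 108 107 105 104 104 103 104 105 108 107 106 106 106 106 106 106]
 [106 106 106 106 106 106 106 108 108 105 103 102 102 101 101 108 108 107 106 106 106 162 106 106]
 [106 105 105 106 106 106 106 163 108 107 108  99  99 108 108 107 107 106 106 106 106 106 105 106]
 [104 106 107 106 106 106 106 106 106 106 108 107 108 108 107 106 106 106 106 106 105 106 105 106]
 [100 104 106 106 162 106 106 105 106 106 106 105 105 106 106 106 106 106 106 105 106 162 106 106]
 [ 97 101 106 106 106 106 106 106 106 106 106 106 106 106 106 106 106 106 106 106 105 105 104 103]
 [ 94  98 102 105 106 106 106 106 106 162 106 106 106 106 162 106 106 105 104 104 103 102 101 101]]
```

Run:
```python
from h import *
from scipy.optimize import least_squares as LS
z=np.load('s2.npz'); d=z['d']
uv=np.stack(np.meshgrid(np.arange(228,262),np.arange(108,162)),-1).reshape(-1,2)
P=depthpt('side',uv,d)*1000
near=(np.hypot(P[:,0]-485,P[:,1]-203)<14)
s=P[near&(P[:,2]>128)&(P[:,2]<195)]
o,r=ray('side',uv[:1]); vd=r[0,:2]/np.linalg.norm(r[0,:2])
f=lambda p:np.hypot(s[:,0]-p[0]-p[2]*(s[:,2]-110)/80,s[:,1]-p[1]-p[3]*(s[:,2]-110)/80)-6
a=LS(f,[486,206,0,0],loss='soft_l1',f_scale=.5); print('pin axis at z110 (side frame), tilt/80mm',np.round(a.x,2),len(s),'rms',np.sqrt(np.mean(np.clip(f(a.x),-2,2)**2)))
m=(P[:,2]>106.9)&(P[:,2]<109)&(np.hypot(P[:,0]-485,P[:,1]-204)<16); b=P[m]
print(len(b),'ring'); 
g=lambda p:np.clip(abs(np.hypot(b[:,0]-p[0],b[:,1]-p[1])-10)-2.5,0,None)
c=LS(lambda p:np.hypot(b[:,0]-p[0],b[:,1]-p[1])-10,[485,204],loss='soft_l1',f_scale=1.); print(np.round(c.x,2), 'max',g(c.x).max())
print(np.round(plane('side',(243.95,153.4),.108)*1000,1),np.round(plane('side',(246.8,172.0),.059)*1000,1))
dd=np.r_[c.x-a.x[:2],0]; o,M=pose(); print('correct world',dd,'tool',M.T@dd)
```

```text
pin axis at z110 (side frame), tilt/80mm [485.41 205.77  -0.8    0.68] 159 rms 0.3229586772288767
29 ring
[485.6  204.58] max 0.12115576708999853
[[485.2 203.9 108. ]] [[485. 203.  59.]]
correct world [ 0.1809559  -1.19085389  0.        ] tool [ 4.43181013e-06 -1.18260974e-01  1.19870445e+00]
```

Depth from the side view (arm top reads 106 instead of 108, so a 2 mm bias common to both) puts the pin about 1.5 mm too far in +y relative to the bushing. Correcting that and descending slowly.

Call:
{"method": "step_arm", "body": {"motion": [[0,-0.2,1.4,0,0,0,255],[0,-0.2,1.4,0,0,0,255],[3,-0.2,1.4,0,0,0,255],[6,-0.2,1.4,0,0,0,255],[9,-0.2,1.4,0,0,0,255],[12,-0.2,1.4,0,0,0,255],[12,-0.2,1.4,0,0,0,255]]}}

```text
time_s: 15.18
eef_pos: [0.4835, 0.2066, 0.2089]
eef_rot: [0.558, 0.434, 0.558, -0.434]
wrist_force: [0.1, 0.6, -1.3]
opening: 0.22
```

Run:
```python
from h import *
st()
```

```text
t 15.175 q [ 0.178  0.093  1.753  0.     1.297 -0.071] pos [483.5 206.6 208.9] yaw 14.28 xax [-7.e-04 -1.e-04 -1.e+00] F [ 0.1  0.6 -1.3] T [-0.01  0.02  0.03] open 0.22
```

Tip is at about 103 mm, 7 mm inside the bore, with no force. Continuing.

Call:
{"method": "step_arm", "body": {"motion": [[5,0,0,0,0,0,255],[10,0,0,0,0,0,255],[16,0,0,0,0,0,255],[22,0,0,0,0,0,255],[28,0,0,0,0,0,255],[34,0,0,0,0,0,255],[38,0,0,0,0,0,255],[38,0,0,0,0,0,255],[38,0,0,0,0,0,255]]}}

```text
time_s: 16.3
eef_pos: [0.4838, 0.2066, 0.1715]
eef_rot: [0.558, 0.434, 0.558, -0.434]
wrist_force: [-0.7, 0.4, -1.7]
opening: 0.217
```

Run:
```python
from h import *
st()
S=[grab('side') for _ in range(5)]
d=np.median([s[1] for s in S],0); q=np.mean([s[0] for s in S],0)
uv=np.stack(np.meshgrid(np.arange(228,268),np.arange(108,185)),-1).reshape(-1,2)
P=depthpt('side',uv,d)*1000
from scipy.optimize import least_squares as LS
near=np.hypot(P[:,0]-485,P[:,1]-203)<12
for lo,hi in((110,128),):
    s=P[near&(P[:,2]>lo)&(P[:,2]<hi)]
    f=lambda p:np.hypot(s[:,0]-p[0],s[:,1]-p[1])-6
    a=LS(f,[486,206],loss='soft_l1',f_scale=.5); print(lo,hi,a.x.round(2),len(s))
s=P[near&(P[:,2]>52)&(P[:,2]<92)]; print(np.round(s[::3]).astype(int).tolist())
cv2.imwrite('pics/i3.png',cv2.resize(q[100:190,210:282].astype(np.uint8),(480,600),interpolation=cv2.INTER_CUBIC)[:,:,::-1])
```

```text
t 16.3 q [ 0.178  0.135  1.787 -0.     1.219 -0.071] pos [483.8 206.6 171.5] yaw 14.27 xax [ 2.e-04 -0.e+00 -1.e+00] F [-0.7  0.4 -1.7] T [-0.02  0.07 -0.01] open 0.217
110 128 [485.16 204.32] 42
[[485, 200, 80], [481, 201, 77], [487, 198, 78], [483, 199, 76], [489, 198, 75], [484, 197, 74], [492, 206, 67], [486, 198, 71], [482, 201, 66], [488, 200, 66], [496, 209, 59], [482, 211, 57], [489, 212, 55], [495, 205, 58], [479, 210, 56], [486, 212, 53], [493, 208, 54], [474, 203, 59], [489, 198, 59], [496, 200, 56], [478, 200, 57], [484, 196, 58], [491, 195, 57], [475, 198, 56], [482, 195, 56], [488, 194, 56], [479, 194, 55], [486, 193, 54]]
```

View pics/i3.png

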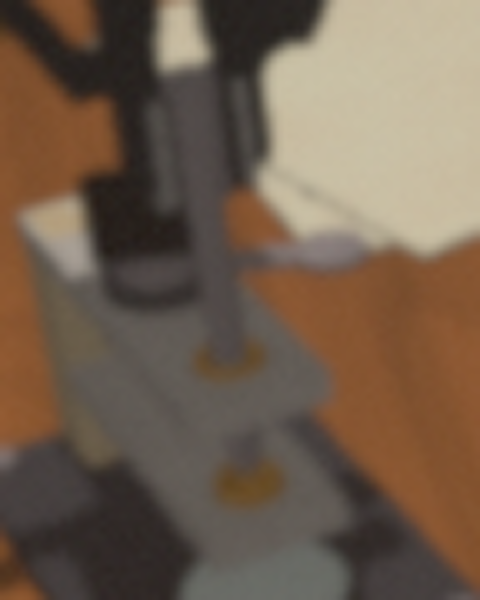

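The pin is through the upper bushing, centred in it. Its tip at crop (243,445) is in line with the lower bushing at (250,482), so I'll continue gently.

Call:
{"method": "step_arm", "body": {"motion": [[2,0,0,0,0,0,255],[4,0,0,0,0,0,255],[6,0,0,0,0,0,255],[8,0,0,0,0,0,255],[11,0,0,0,0,0,255],[11,0,0,0,0,0,255]]}}

```text
time_s: 17.3
eef_pos: [0.4835, 0.2067, 0.16]
eef_rot: [0.558, 0.434, 0.558, -0.434]
wrist_force: [0.1, 1.0, -0.8]
opening: 0.216
```

Run:
```python
from h import *
st()
```

```text
t 17.3 q [ 0.178  0.149  1.796  0.     1.196 -0.071] pos [483.5 206.7 160. ] yaw 14.28 xax [-4.e-04  1.e-04 -1.e+00] F [ 0.1  1.  -0.8] T [ 0.01  0.06 -0.02] open 0.216
```

Call:
{"method": "step_arm", "body": {"motion": [[3,0,0,0,0,0,255],[6,0,0,0,0,0,255],[9,0,0,0,0,0,255],[13,0,0,0,0,0,255],[17,0,0,0,0,0,255],[21,0,0,0,0,0,255],[23,0,0,0,0,0,255],[23,0,0,0,0,0,255],[23,0,0,0,0,0,255],[23,0,0,0,0,0,255]]}}

```text
time_s: 18.55
eef_pos: [0.4837, 0.2066, 0.1374]
eef_rot: [0.558, 0.434, 0.558, -0.434]
wrist_force: [0.3, 0.6, -1.1]
opening: 0.218
```

Run:
```python
from h import *
st()
S=[grab('side') for _ in range(4)]
d=np.median([s[1] for s in S],0); q=np.mean([s[0] for s in S],0)
uv=np.stack(np.meshgrid(np.arange(228,268),np.arange(100,195)),-1).reshape(-1,2)
P=depthpt('side',uv,d)*1000
near=np.hypot(P[:,0]-485,P[:,1]-203)<9
s=P[near&(P[:,2]>20)&(P[:,2]<40)]; print('below lower exit',np.round(s).astype(int).tolist()[:30])
cv2.imwrite('pics/i4.png',cv2.resize(q[100:190,210:282].astype(np.uint8),(480,600),interpolation=cv2.INTER_CUBIC)[:,:,::-1])
```

```text
t 18.55 q [ 0.178  0.179  1.813 -0.     1.15  -0.071] pos [483.7 206.6 137.4] yaw 14.28 xax [ 1.e-04 -0.e+00 -1.e+00] F [ 0.3  0.6 -1.1] T [ 0.09 -0.03 -0.06] open 0.218
below lower exit []
```

View pics/i4.png

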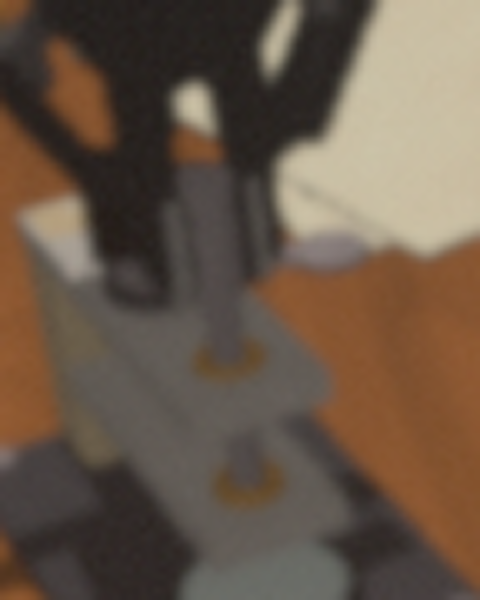

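Run:
```python
from h import *
_,d=load('side')
uv=np.stack(np.meshgrid(np.arange(236,246),np.arange(112,152)),-1).reshape(-1,2)
P=depthpt('side',uv,d)*1000; n=np.hypot(P[:,0]-485,P[:,1]-204)<11; P=P[n]
r=np.hypot(P[:,0]-485.2,P[:,1]-204.3)
for lo in range(110,186,4):
    k=(P[:,2]>=lo)&(P[:,2]<lo+4)
    if k.any(): print(lo,k.sum(),'radius max/med',r[k].max().round(1),np.median(r[k]).round(1),'z',P[k,2].max().round(1))
o=ctrl.get_obs(); print(o['time_s'],abs(o['dq']).max())
```

```text
114 4 radius max/med 7.3 6.5 z 117.7
118 8 radius max/med 7.2 6.1 z 121.5
122 9 radius max/med 8.1 6.2 z 126.0
126 8 radius max/med 7.2 6.3 z 129.5
130 5 radius max/med 8.1 6.5 z 133.8
134 8 radius max/med 10.2 9.3 z 137.1
138 11 radius max/med 11.1 9.4 z 141.9
142 8 radius max/med 10.7 9.5 z 145.2
146 13 radius max/med 10.9 9.8 z 149.9
150 10 radius max/med 11.0 9.8 z 152.9
154 13 radius max/med 11.1 9.8 z 157.7
158 10 radius max/med 10.5 9.5 z 161.6
162 13 radius max/med 11.2 9.6 z 165.9
166 12 radius max/med 11.3 9.8 z 169.8
170 20 radius max/med 10.7 9.5 z 173.9
174 25 radius max/med 9.5 6.6 z 176.3
178 1 radius max/med 10.4 10.4 z 181.7
18.75 0.0011423026035519638
```

```bash
python3 -c "
from h import *
print(ctrl.hand_in()); st()"
```

```text
the job is handed in; nothing more can be done
None
the job is handed in; nothing more can be done
```

The job is done and handed in at about 18.8 s. The gripper still holds the guide pin through both bushings, motionless.

- **Shutter:** I turned the knob 69° counter-clockwise, and the pictures showed the shutter swung right off the upper bushing.
- **Pin:** I took the long grey headed pin from the stand and lowered it through the upper and then the lower bushing. There was no contact force on the way down (about 1 N at the wrist).
- **Tip height:** The arm's position puts the tip about 31 mm above the bench, which is 12 mm below the lower bushing and 15 mm above the lens. The height of the pin's head in the side depth image agrees to within about 2 mm. The tip itself was hidden from the camera by the lower arm, so I did not see it directly.
- **Disagreement between cameras:** The side camera read 3–6 mm off the top one, and about 2 mm low in height. I lined the pin up with the bushing within a single side view so the error cancelled.
- **Other items:** I did not touch the two shorter pins, the lap, the flask or the orange look-alike. I took no final picture of them to confirm.

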